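# Load the spotting caddy and wheel it onto its mark

### The job

First stand the middle-sized round bottle in the empty pocket of the wheeled caddy, setting it down rather than dropping it. Then push the caddy smoothly forward until its front swivel castors trail straight, and steer it nose first into the three-sided frame marked on the table, so that it ends wholly inside the lines, square to them, let go, with the bottle still standing in it and both castors still trailing straight back. Keep all its wheels on the table and leave the other things on the table where they are.

Things in the scene. Friction and masses are not known exactly. Their poses are not given: they have to be found in the camera images.
- caddy: Low stainless caddy on four 30 mm wheels, 170 mm long (x), 150 mm wide (y), about 0.8 kg. Origin: on the table under its middle; x to its nose, y to its left, z up. Tray floor 44 mm, wall tops 74 mm above the table. A wooden push bar stands over its tail. It rolls freely (0.5 N), no brake. Starts at the robot's left, nose roughly to the robot's right (-y), 0.3 to 0.5 m from the mark.
- caddy_handle (a point): Middle of the wooden push bar: straight, 16 mm thick (caddy x), 18 mm high, 120 mm long (caddy y), centre 160 mm above the table and 60 mm behind the caddy's origin, right over the rear axle. Posts at caddy y = +-50 mm below it; grip its middle from above. Axes as the caddy's.
- caddy_pocket (a point): Centre of the floor of the empty pocket, the left front one (caddy x = +36, y = +37, z = 44 mm). Pocket 93 mm long (x) by 71 mm wide (y) inside, walls 30 mm high, open above. The right front pocket is filled with a block up to 84 mm above the table. Axes as the caddy's.
- caddy_nose (a point): Middle of the caddy's front edge, 85 mm ahead of its origin, 40 mm up.
- caddy_tail (a point): Middle of the caddy's rear edge, 85 mm behind its origin, 40 mm up. The two rear wheels are fixed (caddy x = -60, y = +-55 mm) and roll only along caddy x, so the caddy turns about the middle of the rear axle, straight below the push bar.
- castor_left (a joint): Swivel of the left front castor (rad, no limits; pivot at caddy x = +55, y = +55 mm, wheel 14 mm off the pivot): 0, or any whole turn (+-6.28), when the wheel trails straight behind its pivot, positive anticlockwise from above. Starts swung 0.8 to 2.4; swings to trail within about 60 mm of straight forward travel.
- castor_right (a joint): Swivel of the right front castor (pivot at caddy y = -55 mm), likewise; starts swung -2.4 to -0.8.
- wheel_left (a point): Centre of the left front castor's wheel (30 mm diameter): at caddy x = +41, y = +55 mm when trailing straight, x = +69 when pointing forward.
- wheel_right (a point): Centre of the right front castor's wheel: at caddy x = +41, y = -55 mm when trailing straight.
- mark: Parking mark flat on the table (1 mm, no obstacle): three dark 12 mm strips, a frame 200 mm long by 180 mm wide inside (15 mm more than the caddy all round), open at the end where the caddy comes in. Origin: middle of the frame; x is the driving-in direction, open end to closed end, roughly -y of the robot. Parked, the caddy's origin and axes match these.
- bottle: The middle-sized round bottle: grey plastic, 46 mm diameter, straight wall from the table to 78 mm, then a shoulder and a black cap, 109 mm high in all, about 0.2 kg; it can topple if the caddy is jerked. Origin: centre of its underside, z up. Stands in the row nearest the robot, in any of three places about 140 mm apart, among a slimmer, taller bottle and a wider, lower jar.
- slim_bottle: Bystander: slim grey bottle, 32 mm diameter, 151 mm high. Origin: centre of its underside.
- squat_jar: Bystander: squat grey jar, 66 mm diameter, 74 mm high. Origin: centre of its underside.
- thread_cone: Bystander: upright cone of thread, 60 mm wide at the foot, 112 mm high, beyond the lane. Origin: centre of its underside.
- thread_cone2: Bystander: a second such cone.
- lint_brush: Bystander: hand brush lying flat on the far side. Origin: its underside.
- clip_tray: Bystander: open white tray 100 x 140 mm, 40 mm high, near right. Origin: centre of its underside.
- pin_bowl: Bystander: small white bowl, 90 mm wide, 35 mm high, near left. Origin: centre of its underside.

How it is judged:
By the outcome, as a careful person would: the job done as asked, in the order asked, and still so for the second after the job is handed in, with the robot touching nothing.
It also fails if it takes over 66 s, if anything falls off the work surface, if the arm or the gripper's body presses on something with over 40 N, if the wrist force passes 120 N, or if a joint passes its speed limit or range.

### The arm

A 6-joint arm with a two-finger parallel gripper is mounted at the origin on the work surface. World frame = base frame: x ahead of the robot, y to its left, z up, the work surface at z = 0. Lengths are in mm, angles in rad, forces in N, time in s.
With the tool pointing down it reaches from about 250 to 775 mm from the base axis. Payload 8.9 kg.
Tool frame: the origin (TCP) lies at the very end of the fingers, on their centre line; the grasp point (between the pads) lies 19 mm behind it; z points along the fingers, y is the line along which they close (so a half turn about z gives the same grasp; the last joint's range is limited). The gripper opens to 85 mm and grips with 20 to 120 N. Pads are 22 mm wide; open, the fingers measure 114 mm over their backs; the gripper's body (76 mm by 85 mm) begins 54 mm behind the grasp point. The pads swing forward as they close: fully open they stand 13 mm farther back than shut.
Start: joints at [1.037, 0.291, -0.153, 1.127, 0, 1.431], TCP at [201.921, 484.615, 231.305] pointing down, gripper open.
Joint ranges: [-2.52, 2.52], [-0.91, 1.74], [-1.3, 1.37], [-1.96, 2.02], [-1.52, 1.47], [-3.14, 3.14]. Speed limits (rad/s): [2.22, 2.22, 2.79, 3.14, 3.14, 3.14].

### API

Orientations are given as [roll, pitch, yaw] about the fixed x, y, z axes, in that order (R = Rz(yaw) Ry(pitch) Rx(roll)).
In Python, from workcell import status, eyes, manip gives the robot as it stands. The module is installed in compiled form; this text tells all that it offers.
- The arm moves only by the tool arm_command, never from a script. Its argument "motion" is a list of rows, each a list of 7 numbers: the opening, from 0 (shut) to 1 (fully open), then the shift along the tool's x, y, z in m, then the turn, a rotation vector about the tool's x, y, z in degrees. In form: [[claw, tx, ty, tz, ax, ay, az], ...]. A call has exactly 5 rows; each row is the pose to reach, as a shift and turn from the pose commanded when the call began, along the tool's axes at that moment; what a row does not reach only later rows make up. A row lasts 1/10 s, in which the tool goes at most 50 mm and 8.59 degrees, less where a joint would pass 70% of its speed; a pose out of reach is approached as far as the arm can. A call with a gripper value outside its range is refused whole. The fingers move at their own pace and stop on an object; "force" is the grip in N (left out, the last holds). Time passes only in rows, so rows that repeat a pose let the fingers close, or fill a call up. It gives the time, the measured TCP pose, the force, the opening and the grip force at its end, in the units of the state.
- status.get_obs(): the state, without advancing time (a new reading comes with each control period).
- eyes.grab_frame(name): name is "scene" or "top" or "wrist"; returns a dict with "color" (384x512x3 uint8, blue, green, red), "mtx" (3x3 intrinsics, pixels), "rvec" (rotation vector, rad) and "tvec" (3), from world to camera coordinates, as OpenCV has them. Camera axes: x right, y down, z forward; pixel columns grow to the right and rows downward; lengths in mm; the calibration is good to about 2 mm. A picture is of the moment at which its call begins. There is no depth.
- manip.job_done(): hands the job in; it is judged then, once.
The state is a dict: "clock": time; "joints": joint angles; "joint_vel": joint speeds; "effort": joint torques, N m; "eef_pos": TCP position; "eef_rot": TCP orientation; "force": force on the tool from outside, world axes, zero at the start; "moment": the same for the moment, N m; "width": finger opening in mm; "grasp_force": force on a finger pad.
Only numpy, scipy, OpenCV 4.12 (cv2) and the standard library are available. Lean on these libraries where they do the work, as an engineer would, in place of code of your own. Each camera call takes 0.05 s, during which the arm holds its last target. There are 200 camera calls.

## Working session

There is one attempt and no reset: what is moved stays moved. The work goes in short steps, Python scripts to look and compute and a tool call to move; the robot and the scene stay as the last step left them, time stands still between calls to the robot, and variables do not carry over. Pictures are saved under pics/ and viewed, at most 10 in all, crops included, and the job is handed in when it is done.

Besides the shell and the picture viewer there is one more tool, called after ">>>" as name(argument=value, ...), one argument or row to a line, values as JSON. arm_command: Moves the arm, as the interface text tells. Its arguments: {"type":"object","properties":{"motion":{"type":"array"},"force":{"type":"number"}},"required":["motion"]}

```bash
mkdir -p pics
cat > h.py <<'E'
import numpy as np, cv2
from workcell import status, eyes, manip
def grab(n):
    f=eyes.grab_frame(n); return f
def ray(f,u,v):
    R=cv2.Rodrigues(np.array(f['rvec'],float))[0]; t=np.array(f['tvec'],float).ravel()
    return -R.T@t, R.T@np.linalg.inv(np.array(f['mtx'],float))@np.array([u,v,1.])
def onz(f,u,v,z):
    c,d=ray(f,u,v); return c+d*(z-c[2])/d[2]
def proj(f,p):
    return cv2.projectPoints(np.array(p,float).reshape(-1,3),np.array(f['rvec'],float),np.array(f['tvec'],float),np.array(f['mtx'],float),None)[0].reshape(-1,2)
E
python3 - <<'E'
from h import *
import pickle
for n in ['scene','top']:
    f=grab(n); pickle.dump(f,open(n+'0.pkl','wb')); cv2.imwrite(f'pics/{n}0.png',cv2.resize(f['color'],(800,600)))
    print(n,ray(f,256,192))
print(status.get_obs())
E
```

```text
scene (array([1196.79527594, -533.67061373,  924.06044684]), array([-0.54830208,  0.47550982, -0.68798198]))
top (array([ 505.95818913,    6.77620938, 1074.75653335]), array([ 0.07494837,  0.00703503, -0.9972968 ]))
{'clock': 0.1, 'joints': array([ 1.03668191e+00,  2.91184546e-01, -1.54046570e-01,  1.12670564e+00,
        4.16270642e-05,  1.43149145e+00]), 'joint_vel': array([-7.76198689e-05, -5.34139643e-04,  9.56589015e-04, -5.81383192e-05,
       -1.47756720e-04,  1.42218670e-03]), 'effort': array([ 1.46060316e-03, -5.37977493e+01,  3.31917822e+01,  9.33605275e-03,
       -2.38949124e-04,  2.59790176e-05]), 'eef_pos': array([201.71808291, 484.27892898, 230.81180168]), 'eef_rot': array([-3.14046905e+00, -1.99577652e-04,  2.74678297e+00]), 'force': array([-0.8005862 ,  0.70903668, -0.59066038]), 'moment': array([0.0035313 , 0.00646719, 0.02629848]), 'grasp_force': 0.0, 'width': 85.58480917623625}
```

View pics/top0.png

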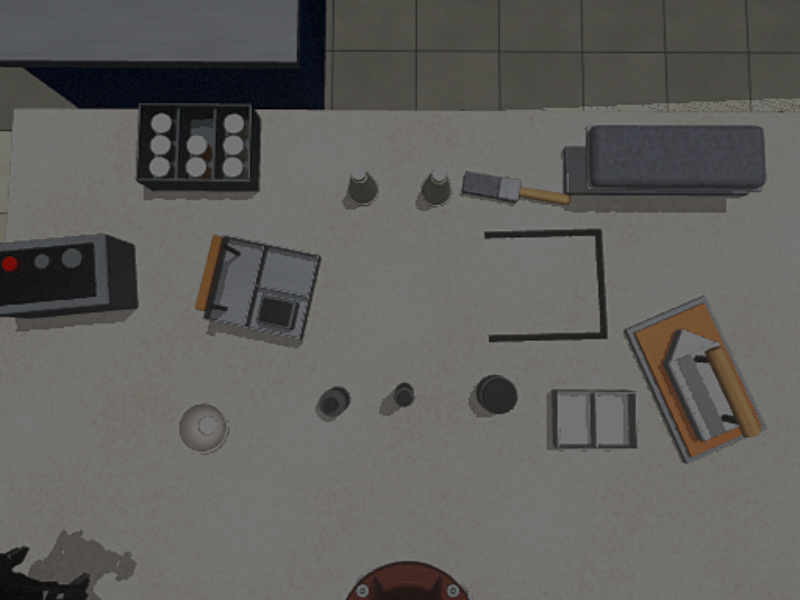

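View pics/scene0.png

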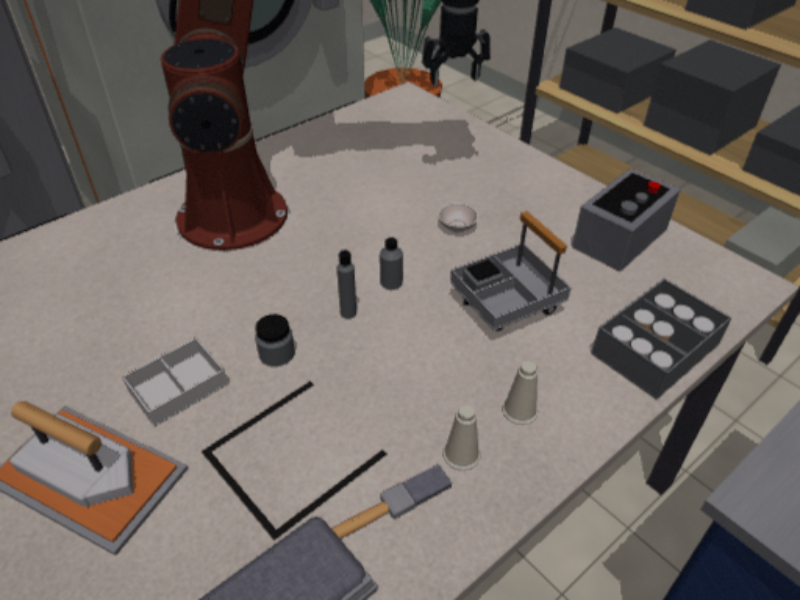

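The bottle is leftmost in the near row (top cap ≈(332,404), scene cap ≈(391,243)). The caddy bar is at top (209,273) with its nose to the right near (312,298). The frame opens to the left, its corners ≈(602,231) and (606,338).

```bash
cat > m.py <<'E'
from h import *
def bar(f,box,z=169):
    h=cv2.cvtColor(f['color'],cv2.COLOR_BGR2HSV); x0,y0,x1,y1=box
    m=np.zeros(h.shape[:2],np.uint8); m[y0:y1,x0:x1]=cv2.inRange(h,(5,120,60),(22,255,255))[y0:y1,x0:x1]
    c=max(cv2.findContours(m,0,1)[0],key=cv2.contourArea)
    p=np.array([onz(f,u,v,z)[:2] for u,v in c[:,0]],np.float32)
    return cv2.minAreaRect(p)
def line(f,a,b,z): return onz(f,*a,z)[:2],onz(f,*b,z)[:2]
E
python3 - <<'E'
from m import *
import pickle
T=pickle.load(open('top0.pkl','rb'));S=pickle.load(open('scene0.pkl','rb'))
print('bar',bar(T,(110,140,160,210)))
for p in [(320,256),(303,340),(207,316)]: print('tray',onz(T,p[0]*.64,p[1]*.64,74)[:2])
g=T['color'].max(2); m=np.zeros_like(g); m[142:222,305:392]=(g[142:222,305:392]<75)*255
c=max(cv2.findContours(m,0,1)[0],key=cv2.contourArea)
p=np.array([onz(T,u,v,1)[:2] for u,v in c[:,0]],np.float32)
print('mark',cv2.minAreaRect(p), cv2.boxPoints(cv2.minAreaRect(p)))
# bottle cap by two views
c1,d1=ray(T,331*.64,405*.64);c2,d2=ray(S,391*.64,241*.64)
st=np.linalg.lstsq(np.c_[d1,-d2],c2-c1,rcond=None)[0]
print('cap',c1+d1*st[0],c2+d2*st[1], onz(T,331*.64,405*.64,109),onz(S,391*.64,241*.64,109))
cv2.imwrite('pics/crop0.png',np.hstack([cv2.resize(T['color'][140:280,110:270],None,fx=2.5,fy=2.5,interpolation=2),cv2.resize(S['color'][120:260,205:365],None,fx=2.5,fy=2.5,interpolation=2)]))
E
```

```text
bar ((616.352294921875, 311.33258056640625), (14.774066925048828, 117.80472564697266), 77.88117218017578)
tray [656.74048753 152.00042647]
tray [512.35436366 178.63072772]
tray [552.68413176 343.06946084]
mark ((616.4682006835938, -253.32919311523438), (204.5977020263672, 217.3737030029297), 1.8124184608459473) [[ 510.78302 -147.93216]
 [ 517.658   -365.1971 ]
 [ 722.1534  -358.72623]
 [ 715.2784  -141.46127]]
cap [406.39425348 125.70902567 104.59358229] [407.48483916 127.08168285 104.64993466] [406.84646647 125.16884047 109.        ] [411.67510999 123.57389815 109.        ]
```

View pics/crop0.png

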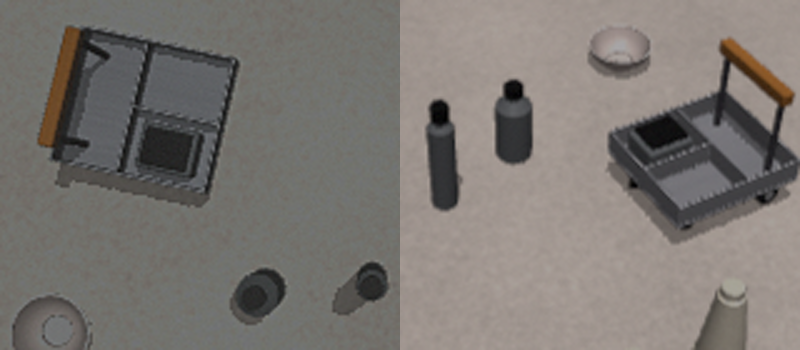

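>>> arm_command(
  motion=[
    [1, -0.02, -0.0155, 0.005, 0, 0, 0],
    [1, -0.052, -0.04, 0.0125, 0, 0, 0],
    [1, -0.088, -0.068, 0.0215, 0, 0, 0],
    [1, -0.126, -0.097, 0.031, 0, 0, 0],
    [1, -0.164, -0.1265, 0.04, 0, 0, 0],
  ],
)

```text
clock: 0.6
eef_pos: [304.9, 303.2, 190.8]
eef_rot: [-3.141, 0.0, 2.748]
force: [1.5, 0.6, 0.9]
width: 85.5
grasp_force: 0.0
```

>>> arm_command(
  motion=[
    [1, -0.038, -0.0293, 0.01, 0, 0, -2.5],
    [1, -0.076, -0.0586, 0.02, 0, 0, -5],
    [1, -0.114, -0.088, 0.03, 0, 0, -7.5],
    [1, -0.144, -0.111, 0.036, 0, 0, -9.5],
    [1, -0.1636, -0.1265, 0.041, 0, 0, -10.5],
  ],
)

```text
clock: 1.1
eef_pos: [407.8, 122.7, 149.8]
eef_rot: [-3.141, -0.0, 2.929]
force: [-0.4, 0.9, -0.1]
width: 85.2
grasp_force: 0.0
```

Run:
```python
from m import *
import pickle
f=grab('wrist'); pickle.dump(f,open('w1.pkl','wb')); cv2.imwrite('pics/w1.png',f['color'])
o=status.get_obs(); print(o['clock'],o['eef_pos'],o['eef_rot'],o['joints'])
for p in [(407,125,109),(407,125,0),(632,209,44)]: print(p,proj(f,p))
```

```text
1.15 [409.05373557 120.98507414 149.31883773] [-3.13993560e+00  6.01758269e-04  2.92922533e+00] [ 0.11718758  0.17685413 -0.53651347  0.85739561 -0.00176263  0.32955537]
(407, 125, 109) [[263.68744191 222.07392325]]
(407, 125, 0) [[262.2653388  182.12462015]]
(632, 209, 44) [[401.32988561 404.41895307]]
```

View pics/w1.png

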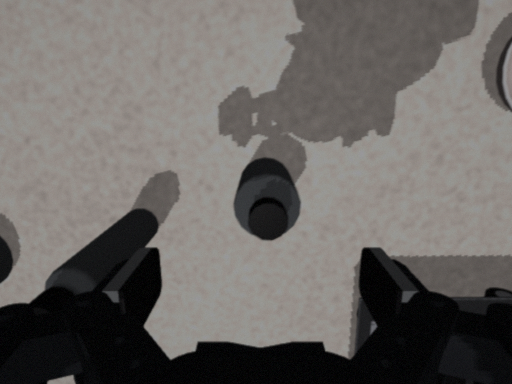

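The wrist view shows the bottle's cap centre at (268,219), against a predicted (264,222), so it is where expected within a couple of mm.

Run:
```python
from m import *
import pickle
f=pickle.load(open('w1.pkl','rb')); print(onz(f,268,219,109))
print(onz(f,267,200,78))
grab('top')
o=status.get_obs(); print(o['clock'],o['eef_pos'],o['eef_rot'],o['joint_vel'])
```

```text
[405.68178434 127.84791184 109.        ]
[402.84077677 128.52855939  78.        ]
1.2 [407.93741634 122.63975981 149.59345437] [-3.14073863e+00 -4.79838330e-04  2.92679070e+00] [ 0.06124854 -0.0171854  -0.00447575  0.02258873  0.01942685  0.07799343]
```

>>> arm_command(
  motion=[
    [1, 0.001, 0.001, 0.022, 0, 0, 0],
    [1, 0.001, 0.001, 0.05, 0, 0, 0],
    [1, 0.001, 0.001, 0.08, 0, 0, 0],
    [1, 0.001, 0.001, 0.1, 0, 0, 0],
    [1, 0.001, 0.001, 0.108, 0, 0, 0],
  ],
)

```text
clock: 1.7
eef_pos: [404.5, 126.6, 40.7]
eef_rot: [-3.141, -0.003, 2.93]
force: [0.6, 0.0, 0.4]
width: 85.2
grasp_force: 0.0
```

>>> arm_command(
  motion=[
    [0.6, 0, 0, 0, 0, 0, 0],
    [0.5, 0, 0, 0, 0, 0, 0],
    [0.4, 0, 0, 0, 0, 0, 0],
    [0.3, 0, 0, 0, 0, 0, 0],
    [0.3, 0, 0, 0, 0, 0, 0],
  ],
  force=35,
)

```text
clock: 2.2
eef_pos: [407.2, 126.6, 43.4]
eef_rot: [3.14, 0.002, 2.93]
force: [-0.4, 1.4, 7.3]
width: 44.7
grasp_force: 36.9
```

>>> arm_command(
  motion=[
    [0.2, 0, 0, 0, 0, 0, 0],
    [0.2, 0, 0, 0, 0, 0, 0],
    [0.2, 0, 0, 0, 0, 0, 0],
    [0.2, 0, 0, 0, 0, 0, 0],
    [0.2, 0, 0, 0, 0, 0, 0],
  ],
  force=35,
)

```text
clock: 2.7
eef_pos: [407.2, 126.6, 43.4]
eef_rot: [3.14, 0.002, 2.93]
force: [-0.7, 1.9, 7.8]
width: 45.1
grasp_force: 36.9
```

>>> arm_command(
  motion=[
    [0.2, 0, 0, -0.012, 0, 0, 0],
    [0.2, 0, 0, -0.037, 0, 0, 0],
    [0.2, 0, 0, -0.067, 0, 0, 0],
    [0.2, 0, 0, -0.095, 0, 0, 0],
    [0.2, 0, 0, -0.11, 0, 0, 0],
  ],
)

```text
clock: 3.2
eef_pos: [407.1, 126.3, 154.8]
eef_rot: [3.141, 0.003, 2.93]
force: [0.0, 0.3, -3.2]
width: 44.7
grasp_force: 36.7
```

>>> arm_command(
  motion=[
    [0.2, -0.01, 0.006, 0, 0, 0, 0],
    [0.2, -0.028, 0.018, 0, 0, 0, 0],
    [0.2, -0.052, 0.033, 0, 0, 0, 0],
    [0.2, -0.077, 0.0485, 0, 0, 0, 0],
    [0.2, -0.102, 0.0645, 0, 0, 0, 0],
  ],
)

```text
clock: 3.7
eef_pos: [520.7, 168.4, 151.2]
eef_rot: [-3.141, -0.001, 2.93]
force: [-0.3, -0.0, -2.2]
width: 44.7
grasp_force: 36.6
```

>>> arm_command(
  motion=[
    [0.2, -0.025, 0.016, 0, 0, 0, 0],
    [0.2, -0.05, 0.032, 0, 0, 0, 0],
    [0.2, -0.075, 0.047, 0, 0, 0, 0],
    [0.2, -0.092, 0.058, 0, 0, 0, 0],
    [0.2, -0.1015, 0.064, 0, 0, 0, 0],
  ],
)

```text
clock: 4.2
eef_pos: [633.7, 209.8, 150.3]
eef_rot: [-3.141, -0.001, 2.93]
force: [-0.4, 0.5, -3.3]
width: 45.1
grasp_force: 36.6
```

Run:
```python
from m import *
import pickle
f=grab('wrist'); pickle.dump(f,open('w2.pkl','wb'))
s=grab('scene')
cv2.imwrite('pics/w2.png',np.hstack([f['color'],cv2.resize(s['color'][80:270,200:380],(360,384))])[:, :800])
o=status.get_obs(); print(o['clock'],o['eef_pos'],o['eef_rot'],o['width'],o['force'])
O=np.array([603.5,252,0]);a=np.radians(-102.1);X=np.array([np.cos(a),np.sin(a),0]);Y=np.array([-X[1],X[0],0])
for x,y in [(85,75),(85,-75),(-60,60),(-60,-60)]:
    print(x,y,proj(f,O+x*X+y*Y+[0,0,74 if x>0 else 169]))
```

```text
4.3 [633.28686493 209.60935778 150.25662082] [-3.14120511e+00 -8.98064340e-04  2.93005574e+00] 45.11307512151895 [-0.42907418 -0.58355631 -3.22490436]
85 75 [[190.21164802 255.92731048]]
85 -75 [[176.36553931  25.56585474]]
-60 60 [[482.07319683 318.3491569 ]]
-60 -60 [[544.06050574   5.54544102]]
```

View pics/w2.png

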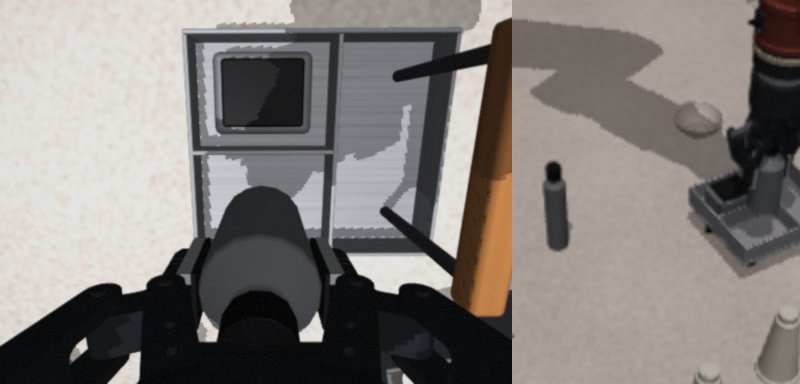

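The bottle is held upright above the pocket. The tray's right wall runs along row 29 from (182,29) to (461,29), and the centre divider is at row 152.

Run:
```python
from m import *
import pickle
f=pickle.load(open('w2.pkl','rb'))
P=[onz(f,u,v,74)[:2] for u,v in [(182.5,29),(461,29),(198,240),(193,152),(334,152)]]
for p in P: print(p)
d=P[0]-P[1]; print(np.hypot(*d),np.degrees(np.arctan2(d[1],d[0])))
X=d/np.hypot(*d);Y=np.array([-X[1],X[0]])
O=P[0]-85*X+75*Y; print('O',O,'pocket',O+36*X+37*Y)
for p in P: print((p-O)@X,(p-O)@Y)
print('bottle TCP local',(np.array([632.5,209])-O)@X,(np.array([632.5,209])-O)@Y)
```

```text
[514.93088937 187.69824821]
[550.13730464 351.35973577]
[648.3572985  161.77484438]
[587.57345579 174.5665252 ]
[607.12778154 265.34777334]
167.40541862682937 -102.14030318449943
O [606.12959124 255.02429649] pocket [634.73107935 212.04808356]
85.00000000000003 -75.00000000000003
-82.40541862682936 -75.00000000000003
82.28322572583458 60.89425542507211
82.56084933209266 -1.2203608782975124
-10.302523625541728 -1.1952259719166567
bottle TCP local 39.44912488330588 35.459848722844384
```

>>> arm_command(
  motion=[
    [0.2, -0.001, 0.002, 0.01, 0, 0, 0],
    [0.2, -0.001, 0.002, 0.024, 0, 0, 0],
    [0.2, -0.001, 0.002, 0.038, 0, 0, 0],
    [0.2, -0.001, 0.002, 0.049, 0, 0, 0],
    [0.2, -0.001, 0.002, 0.056, 0, 0, 0],
  ],
)

```text
clock: 4.8
eef_pos: [632.7, 210.7, 94.7]
eef_rot: [-3.141, -0.002, 2.93]
force: [0.6, -0.4, -2.0]
width: 44.7
grasp_force: 36.6
```

>>> arm_command(
  motion=[
    [0.2, 0, 0, 0.001, 0, 0, 0],
    [0.2, 0, 0, 0.002, 0, 0, 0],
    [0.2, 0, 0, 0.003, 0, 0, 0],
    [0.2, 0, 0, 0.004, 0, 0, 0],
    [0.2, 0, 0, 0.005, 0, 0, 0],
  ],
)

```text
clock: 5.3
eef_pos: [633.8, 211.0, 91.7]
eef_rot: [3.141, 0.001, 2.93]
force: [0.7, 0.4, -2.3]
width: 44.8
grasp_force: 36.6
```

>>> arm_command(
  motion=[
    [0.2, 0, 0, 0.0005, 0, 0, 0],
    [0.2, 0, 0, 0.001, 0, 0, 0],
    [0.2, 0, 0, 0.001, 0, 0, 0],
    [0.2, 0, 0, 0.001, 0, 0, 0],
    [0.2, 0, 0, 0.001, 0, 0, 0],
  ],
)

```text
clock: 5.8
eef_pos: [633.6, 210.9, 90.4]
eef_rot: [3.142, 0.0, 2.93]
force: [0.5, 0.0, -1.9]
width: 44.7
grasp_force: 36.6
```

>>> arm_command(
  motion=[
    [0.2, 0, 0, 0.0005, 0, 0, 0],
    [0.2, 0, 0, 0.001, 0, 0, 0],
    [0.2, 0, 0, 0.0015, 0, 0, 0],
    [0.2, 0, 0, 0.002, 0, 0, 0],
    [0.2, 0, 0, 0.002, 0, 0, 0],
  ],
)

```text
clock: 6.3
eef_pos: [633.5, 210.9, 88.2]
eef_rot: [-3.141, -0.0, 2.93]
force: [0.2, 0.0, -2.7]
width: 44.8
grasp_force: 36.6
```

>>> arm_command(
  motion=[
    [0.2, 0, 0, 0.0005, 0, 0, 0],
    [0.2, 0, 0, 0.001, 0, 0, 0],
    [0.2, 0, 0, 0.001, 0, 0, 0],
    [0.2, 0, 0, 0.001, 0, 0, 0],
    [0.2, 0, 0, 0.001, 0, 0, 0],
  ],
)

```text
clock: 6.8
eef_pos: [633.6, 210.9, 87.4]
eef_rot: [3.142, 0.0, 2.93]
force: [-0.5, -0.2, -2.8]
width: 44.6
grasp_force: 36.6
```

>>> arm_command(
  motion=[
    [0.2, 0, 0, 0.0005, 0, 0, 0],
    [0.2, 0, 0, 0.001, 0, 0, 0],
    [0.2, 0, 0, 0.001, 0, 0, 0],
    [0.2, 0, 0, 0.001, 0, 0, 0],
    [0.2, 0, 0, 0.001, 0, 0, 0],
  ],
)

```text
clock: 7.3
eef_pos: [634.1, 211.0, 87.0]
eef_rot: [3.141, 0.001, 2.93]
force: [-0.3, -0.2, 5.4]
width: 45.0
grasp_force: 37.1
```

>>> arm_command(
  motion=[
    [0.2, 0, 0, 0.0005, 0, 0, 0],
    [0.2, 0, 0, 0.001, 0, 0, 0],
    [0.2, 0, 0, 0.001, 0, 0, 0],
    [0.2, 0, 0, 0.001, 0, 0, 0],
    [0.2, 0, 0, 0.001, 0, 0, 0],
  ],
)

```text
clock: 7.8
eef_pos: [634.5, 211.0, 86.8]
eef_rot: [3.141, 0.002, 2.93]
force: [-1.8, -1.4, 10.9]
width: 44.8
grasp_force: 37.5
```

>>> arm_command(
  motion=[
    [0.2, 0, 0, -0.001, 0, 0, 0],
    [0.2, 0, 0, -0.001, 0, 0, 0],
    [0.6, 0, 0, -0.001, 0, 0, 0],
    [0.7, 0, 0, -0.001, 0, 0, 0],
    [0.8, 0, 0, -0.001, 0, 0, 0],
  ],
)

```text
clock: 8.3
eef_pos: [633.3, 210.9, 85.9]
eef_rot: [-3.141, -0.001, 2.93]
force: [0.3, -0.3, -0.1]
width: 68.4
grasp_force: 0.0
```

>>> arm_command(
  motion=[
    [0.9, 0, 0, 0, 0, 0, 0],
    [1, 0, 0, 0, 0, 0, 0],
    [1, 0, 0, 0, 0, 0, 0],
    [1, 0, 0, 0, 0, 0, 0],
    [1, 0, 0, 0, 0, 0, 0],
  ],
)

```text
clock: 8.8
eef_pos: [633.6, 210.9, 86.3]
eef_rot: [3.142, 0.0, 2.93]
force: [0.0, 0.0, 0.5]
width: 85.1
grasp_force: 0.0
```

>>> arm_command(
  motion=[
    [1, 0, 0, -0.012, 0, 0, 0],
    [1, 0, 0, -0.035, 0, 0, 0],
    [1, 0, 0, -0.065, 0, 0, 0],
    [1, 0, 0, -0.1, 0, 0, 0],
    [1, 0, 0, -0.13, 0, 0, 0],
  ],
)

```text
clock: 9.3
eef_pos: [633.8, 210.9, 219.2]
eef_rot: [3.141, 0.001, 2.93]
force: [0.2, -0.2, -0.6]
width: 85.5
grasp_force: 0.0
```

Run:
```python
from m import *
import pickle
grab('top');f=grab('wrist'); pickle.dump(f,open('w3.pkl','wb'))
cv2.imwrite('pics/w3.png',f['color'])
o=status.get_obs(); print(o['clock'],o['eef_pos'],o['eef_rot'],o['width'],o['force'])
```

```text
9.4 [635.89212154 211.44774381 222.26847544] [3.13818635 0.00754152 2.9301285 ] 85.29473947680744 [1.61076739 0.65991378 0.37017591]
```

View pics/w3.png

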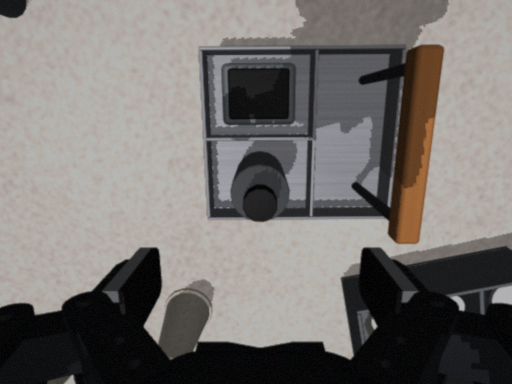

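The bottle stands in the left front pocket (cap at (260,203)) and the fingers are clear. The push bar runs from (427,47) to (405,240).

Run:
```python
from m import *
f=grab('wrist')
r=bar(f,(360,20,470,260)); print(r, cv2.boxPoints(r))
c=[onz(f,u,v,74)[:2] for u,v in [(201,47),(405,46),(210,218)]]
for p in c: print(p)
o=status.get_obs(); print(o['clock'],o['eef_pos'],o['eef_rot'])
```

```text
((616.0166625976562, 311.2358703613281), (15.442898750305176, 116.47539520263672), 78.20642852783203) [[557.4302  315.5804 ]
 [671.4468  291.77444]
 [674.60315 306.89133]
 [560.58655 330.6973 ]]
[516.46825007 189.10386079]
[550.26224946 350.23801144]
[658.98541788 159.8704146 ]
9.45 [635.00280715 211.25249455 219.65348618] [3.13948892 0.00476277 2.93009425]
```

>>> arm_command(
  motion=[
    [1, 0.005, 0.012, 0, 0, 0, 0],
    [1, 0.014, 0.036, 0, 0, 0, 0],
    [1, 0.025, 0.063, 0, 0, 0, 0],
    [1, 0.034, 0.086, 0, 0, 0, 0],
    [1, 0.038, 0.095, 0, 0, 0, 0],
  ],
)

```text
clock: 9.95
eef_pos: [614.7, 314.5, 214.9]
eef_rot: [-3.141, -0.002, 2.932]
force: [-0.3, -0.7, 0.2]
width: 85.4
grasp_force: 0.0
```

>>> arm_command(
  motion=[
    [1, 0, 0, 0.01, 0, 0, 0],
    [1, 0, 0, 0.03, 0, 0, 0],
    [1, 0, 0, 0.052, 0, 0, 0],
    [1, 0, 0, 0.068, 0, 0, 0],
    [1, 0, 0, 0.075, 0, 0, 0],
  ],
)

```text
clock: 10.45
eef_pos: [615.2, 310.1, 138.4]
eef_rot: [-3.139, -0.003, 2.929]
force: [-0.0, 0.2, -0.1]
width: 85.5
grasp_force: 0.0
```

>>> arm_command(
  motion=[
    [0.7, 0, 0, 0, 0, 0, 0],
    [0.6, 0, 0, 0, 0, 0, 0],
    [0.5, 0, 0, 0, 0, 0, 0],
    [0.45, 0, 0, 0, 0, 0, 0],
    [0.4, 0, 0, 0, 0, 0, 0],
  ],
  force=30,
)

```text
clock: 10.95
eef_pos: [616.7, 311.9, 141.9]
eef_rot: [3.141, 0.001, 2.93]
force: [0.6, -0.4, 0.2]
width: 34.1
grasp_force: 0.0
```

>>> arm_command(
  motion=[
    [0.35, 0, 0, 0, 0, 0, 0],
    [0.3, 0, 0, 0, 0, 0, 0],
    [0.25, 0, 0, 0, 0, 0, 0],
    [0.2, 0, 0, 0, 0, 0, 0],
    [0.15, 0, 0, 0, 0, 0, 0],
  ],
)

```text
clock: 11.45
eef_pos: [616.4, 311.8, 141.4]
eef_rot: [3.141, 0.0, 2.93]
force: [-0.9, 0.1, 0.9]
width: 15.6
grasp_force: 33.1
```

>>> arm_command(
  motion=[
    [0.1, 0, 0, 0, 0, 0, 0],
    [0.05, 0, 0, 0, 0, 0, 0],
    [0.05, 0, 0, 0, 0, 0, 0],
    [0.05, 0, 0, 0, 0, 0, 0],
    [0.05, 0, 0, 0, 0, 0, 0],
  ],
)

```text
clock: 11.95
eef_pos: [616.4, 311.8, 141.4]
eef_rot: [3.142, 0.0, 2.93]
force: [0.4, -0.6, 2.5]
width: 15.3
grasp_force: 33.3
```

```bash
cat > path.py <<'E'
import numpy as np
from scipy.interpolate import BPoly
# bar path x(u), u=-y ; quintic blend between two straight runs
x0,u0,h0=616.4,-311.8,np.radians(-102.1); x1,u1,h1=614.4,187.3,np.radians(-88.2)
s0,s1=1/np.tan(-h0),1/np.tan(-h1)
ua,ub=u0+70,u1-130
B=BPoly.from_derivatives([ua,ub],[[x0+s0*70,s0,0],[x1-s1*130,s1,0]])
def X(u): return x0+s0*(u-u0) if u<ua else x1+s1*(u-u1) if u>ub else float(B(u))
U=np.linspace(u0,u1,4000); xs=np.array([X(u) for u in U])
S=np.r_[0,np.cumsum(np.hypot(np.diff(U),np.diff(xs)))]
head=np.unwrap(np.arctan2(-np.gradient(U),np.gradient(xs)))
v=np.r_[1,3,5,7,9]; N=int((S[-1]-2*v.sum())//10); 
st=np.r_[0,np.cumsum(np.r_[v,np.full(N,10.),v[::-1]])]; r=S[-1]-st[-1]
st=np.r_[0,np.cumsum(np.r_[v,np.full(N,10+r/N),v[::-1]])]
P=np.c_[np.interp(st,S,xs),-np.interp(st,S,U)]; A=np.interp(st,S,head)
print(len(st)-1,'kappa max /m',np.abs(np.gradient(head,S)).max()*1e3,'head range',np.degrees([head.min(),head.max()]))
n=len(st)-1
for k in range(0,n,5):
    yaw=A[k]-np.pi/2-np.pi+2*np.pi; yaw=A[k]+3*np.pi/2; c,s=np.cos(yaw),np.sin(yaw)
    rows=[]
    for j in range(k+1,k+6):
        j=min(j,n); d=(P[j]-P[k])/1000
        rows.append([.05,round(c*d[0]+s*d[1],4),round(s*d[0]-c*d[1],4),0,0,0,round(-np.degrees(A[j]-A[k]),2)])
    print(k//5+1,np.round(P[min(k+5,n)],1),round(np.degrees(A[min(k+5,n)]),2),rows)
E
python3 path.py
```

```text
55 kappa max /m 3.194885918367696 head range [-102.1         -81.21616074]
1 [611.2 287.4] -102.1 [[0.05, np.float64(-0.0), np.float64(-0.001), 0, 0, 0, np.float64(-0.0)], [0.05, np.float64(-0.0), np.float64(-0.004), 0, 0, 0, np.float64(-0.0)], [0.05, np.float64(-0.0), np.float64(-0.009), 0, 0, 0, np.float64(-0.0)], [0.05, np.float64(-0.0), np.float64(-0.016), 0, 0, 0, np.float64(-0.0)], [0.05, np.float64(-0.0), np.float64(-0.025), 0, 0, 0, np.float64(-0.0)]]
2 [600.6 238.1] -102.07 [[0.05, np.float64(-0.0), np.float64(-0.0101), 0, 0, 0, np.float64(0.0)], [0.05, np.float64(-0.0), np.float64(-0.0201), 0, 0, 0, np.float64(-0.0)], [0.05, np.float64(-0.0), np.float64(-0.0302), 0, 0, 0, np.float64(-0.0)], [0.05, np.float64(-0.0), np.float64(-0.0403), 0, 0, 0, np.float64(0.0)], [0.05, np.float64(-0.0), np.float64(-0.0503), 0, 0, 0, np.float64(-0.03)]]
3 [591.9 188.6] -96.62 [[0.05, np.float64(-0.0), np.float64(-0.0101), 0, 0, 0, np.float64(-0.42)], [0.05, np.float64(-0.0002), np.float64(-0.0201), 0, 0, 0, np.float64(-1.24)], [0.05, np.float64(-0.0005), np.float64(-0.0302), 0, 0, 0, np.floa
[... 2661 characters left out ...]
, 0, 0, 0, np.float64(0.0)], [0.05, np.float64(0.0), np.float64(-0.0201), 0, 0, 0, np.float64(0.0)], [0.05, np.float64(0.0), np.float64(-0.0302), 0, 0, 0, np.float64(0.0)], [0.05, np.float64(0.0), np.float64(-0.0403), 0, 0, 0, np.float64(0.0)], [0.05, np.float64(0.0), np.float64(-0.0503), 0, 0, 0, np.float64(0.0)]]
11 [ 614.4 -187.3] -88.2 [[0.05, np.float64(0.0), np.float64(-0.009), 0, 0, 0, np.float64(0.0)], [0.05, np.float64(0.0), np.float64(-0.016), 0, 0, 0, np.float64(0.0)], [0.05, np.float64(0.0), np.float64(-0.021), 0, 0, 0, np.float64(-0.0)], [0.05, np.float64(0.0), np.float64(-0.024), 0, 0, 0, np.float64(-0.0)], [0.05, np.float64(0.0), np.float64(-0.025), 0, 0, 0, np.float64(-0.0)]]
```

>>> arm_command(
  motion=[
    [0.05, 0, -0.001, 0, 0, 0, 0],
    [0.05, 0, -0.004, 0, 0, 0, 0],
    [0.05, 0, -0.009, 0, 0, 0, 0],
    [0.05, 0, -0.016, 0, 0, 0, 0],
    [0.05, 0, -0.025, 0, 0, 0, 0],
  ],
)

```text
clock: 12.45
eef_pos: [611.1, 286.8, 141.4]
eef_rot: [3.141, 0.0, 2.93]
force: [-0.1, 1.2, 2.6]
width: 15.7
grasp_force: 33.4
```

>>> arm_command(
  motion=[
    [0.05, 0, -0.0101, 0, 0, 0, 0],
    [0.05, 0, -0.0201, 0, 0, 0, 0],
    [0.05, 0, -0.0302, 0, 0, 0, 0],
    [0.05, 0, -0.0403, 0, 0, 0, 0],
    [0.05, 0, -0.0503, 0, 0, 0, -0.03],
  ],
)

```text
clock: 12.95
eef_pos: [600.5, 237.2, 141.4]
eef_rot: [-3.142, 0.0, 2.93]
force: [0.4, 0.5, 2.9]
width: 15.2
grasp_force: 33.4
```

>>> arm_command(
  motion=[
    [0.05, 0, -0.0101, 0, 0, 0, -0.42],
    [0.05, -0.0002, -0.0201, 0, 0, 0, -1.24],
    [0.05, -0.0005, -0.0302, 0, 0, 0, -2.4],
    [0.05, -0.001, -0.0402, 0, 0, 0, -3.82],
    [0.05, -0.0018, -0.0503, 0, 0, 0, -5.45],
  ],
)

```text
clock: 13.45
eef_pos: [591.4, 187.8, 141.4]
eef_rot: [-3.142, -0.0, 3.027]
force: [-0.4, 1.1, 4.0]
width: 15.4
grasp_force: 33.6
```

>>> arm_command(
  motion=[
    [0.05, -0.0002, -0.0101, 0, 0, 0, -1.76],
    [0.05, -0.0006, -0.0201, 0, 0, 0, -3.59],
    [0.05, -0.0014, -0.0301, 0, 0, 0, -5.42],
    [0.05, -0.0025, -0.0402, 0, 0, 0, -7.21],
    [0.05, -0.0039, -0.0501, 0, 0, 0, -8.89],
  ],
)

```text
clock: 13.95
eef_pos: [589.4, 137.6, 141.4]
eef_rot: [3.142, -0.001, -3.1]
force: [-0.9, 1.4, 3.9]
width: 15.7
grasp_force: 33.6
```

>>> arm_command(
  motion=[
    [0.05, -0.0001, -0.0101, 0, 0, 0, -1.54],
    [0.05, -0.0005, -0.0201, 0, 0, 0, -2.9],
    [0.05, -0.0011, -0.0302, 0, 0, 0, -4.07],
    [0.05, -0.0019, -0.0402, 0, 0, 0, -5.01],
    [0.05, -0.0029, -0.0502, 0, 0, 0, -5.72],
  ],
)

```text
clock: 14.45
eef_pos: [594.3, 87.6, 141.4]
eef_rot: [3.141, -0.001, -3.001]
force: [-0.4, 1.7, 4.8]
width: 15.5
grasp_force: 33.7
```

>>> arm_command(
  motion=[
    [0.05, 0, -0.0101, 0, 0, 0, -0.48],
    [0.05, -0.0002, -0.0201, 0, 0, 0, -0.74],
    [0.05, -0.0003, -0.0302, 0, 0, 0, -0.77],
    [0.05, -0.0004, -0.0403, 0, 0, 0, -0.59],
    [0.05, -0.0005, -0.0503, 0, 0, 0, -0.22],
  ],
)

```text
clock: 14.95
eef_pos: [602.1, 37.8, 141.3]
eef_rot: [3.142, -0.0, -2.998]
force: [-1.4, 1.4, 5.0]
width: 15.4
grasp_force: 33.8
```

>>> arm_command(
  motion=[
    [0.05, 0, -0.0101, 0, 0, 0, 0.55],
    [0.05, 0.0002, -0.0201, 0, 0, 0, 1.24],
    [0.05, 0.0005, -0.0302, 0, 0, 0, 2.04],
    [0.05, 0.0009, -0.0402, 0, 0, 0, 2.91],
    [0.05, 0.0015, -0.0503, 0, 0, 0, 3.81],
  ],
)

```text
clock: 15.45
eef_pos: [608.0, -12.2, 141.3]
eef_rot: [-3.142, 0.0, -3.066]
force: [-0.2, 1.2, 5.0]
width: 15.4
grasp_force: 33.7
```

>>> arm_command(
  motion=[
    [0.05, 0.0001, -0.0101, 0, 0, 0, 0.86],
    [0.05, 0.0003, -0.0201, 0, 0, 0, 1.62],
    [0.05, 0.0006, -0.0302, 0, 0, 0, 2.21],
    [0.05, 0.0011, -0.0402, 0, 0, 0, 2.56],
    [0.05, 0.0015, -0.0503, 0, 0, 0, 2.61],
  ],
)

```text
clock: 15.95
eef_pos: [610.3, -62.5, 141.3]
eef_rot: [3.142, 0.0, -3.111]
force: [0.7, 1.6, 4.6]
width: 15.1
grasp_force: 33.7
```

>>> arm_command(
  motion=[
    [0.05, 0, -0.009, 0, 0, 0, 0],
    [0.05, 0, -0.016, 0, 0, 0, 0],
    [0.05, 0, -0.021, 0, 0, 0, 0],
    [0.05, 0, -0.024, 0, 0, 0, 0],
    [0.05, 0, -0.025, 0, 0, 0, 0],
  ],
)

```text
clock: 16.45
eef_pos: [611.1, -87.0, 141.3]
eef_rot: [-3.141, 0.0, -3.111]
force: [0.3, 0.5, 4.7]
width: 15.3
grasp_force: 33.7
```

Run:
```python
from m import *
import pickle
t=grab('top');f=grab('wrist');s=grab('scene'); pickle.dump((t,f,s),open('p4.pkl','wb'))
cv2.imwrite('pics/p4.png',np.vstack([np.hstack([t['color'][120:260,220:420],s['color'][210:350,110:310]]),f['color'][:310,56:456]]).repeat(1,0))
cv2.imwrite('pics/p4.png',cv2.resize(cv2.imread('pics/p4.png'),None,fx=1.33,fy=1.33))
o=status.get_obs(); print(o['clock'],o['eef_pos'],o['eef_rot'],o['force'],o['width'])
```

```text
16.6 [611.02363739 -86.75282553 141.2804225 ] [-3.14110977e+00 -5.17460769e-05 -3.11062693e+00] [ 1.54290949 -0.56663045  4.22355037] 15.521443693352856
```

View pics/p4.png

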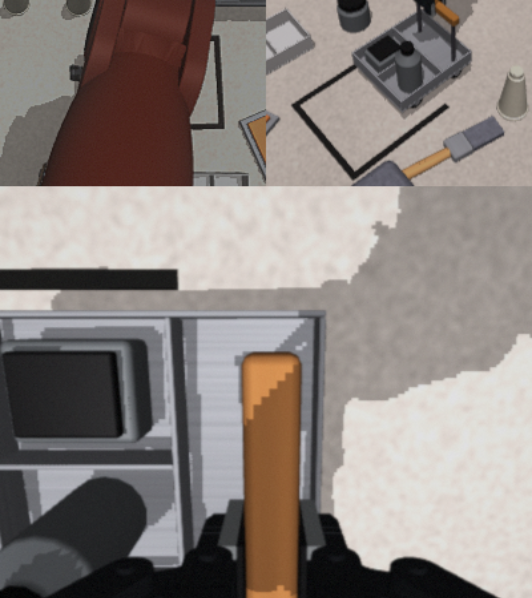

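The caddy stands in the mark's mouth with the bottle upright. The wrist crop shows its right wall (row ≈312) parallel to the near strip (inner edge row ≈289, open end at col ≈177).

Run:
```python
from m import *
import pickle
t,f,s=pickle.load(open('p4.pkl','rb'))
q=lambda a,b:(a/1.33+56,b/1.33-140)
o=np.array([611.0,-86.9]); a=np.radians(-88.23); X=np.array([np.cos(a),np.sin(a)]);Y=np.array([-X[1],X[0]])
for n,p,z in [('strip end in',(177.5,289.5),1),('strip left in',(5,289.5),1),('strip end out',(177.5,269.5),1),('wall tail',(324,313),74),('wall l',(5,312),74)]:
    w=onz(f,*q(*p),z)[:2]; print(n,w.round(1),((w-o)@X).round(1),((w-o)@Y).round(1))
# scene: mark strips and wall corners
for n,p,z in [('far strip end in',(446,105.5),1),('closed corner outer L',(354,177),1),('corner outer R',(294,105),1),('nose L corner',(388,115),74),('nose R corner',(353,52),74)]:
    w=onz(s,p[0]/1.33-200+110,p[1]/1.33+210,z)[:2]; print(n,w.round(1),((w-o)@X).round(1),((w-o)@Y).round(1))
h=cv2.cvtColor(f['color'],cv2.COLOR_BGR2GRAY)
for u in (70,120,170): print(u,h[55:105,u].tolist())
```

```text
strip end in [ 523.5 -146.4] 56.8 -89.3
strip left in [ 526.7 -250.7] 161.1 -89.3
strip end out [ 512.2 -146.1] 56.2 -100.5
wall tail [537.4 -65.3] -23.8 -72.9
wall l [ 541.3 -210.2] 121.1 -73.4
far strip end in [ 711.1 -145.8] 61.9 98.2
closed corner outer L [ 719.7 -355.7] 272.0 100.4
corner outer R [ 525.4 -362.1] 272.4 -94.1
nose L corner [ 700.1 -263.7] 179.5 83.6
nose R corner [ 545.8 -233.7] 144.7 -69.7
70 [217, 219, 218, 219, 218, 216, 208, 129, 46, 28, 28, 24, 27, 26, 27, 25, 28, 29, 28, 27, 27, 30, 64, 175, 209, 211, 211, 212, 211, 212, 212, 211, 213, 210, 210, 212, 210, 205, 162, 149, 166, 174, 153, 97, 108, 162, 177, 175, 173, 173]
120 [217, 217, 220, 216, 218, 213, 171, 90, 36, 27, 27, 24, 25, 28, 28, 25, 26, 27, 22, 21, 24, 26, 40, 121, 141, 144, 146, 147, 145, 148, 146, 145, 143, 143, 142, 141, 144, 144, 134, 153, 171, 174, 147, 95, 111, 165, 182, 180, 179, 178]
170 [221, 223, 221, 221, 219, 219, 212, 129, 45, 29, 27, 26, 28, 28, 27, 25, 28, 28, 31, 26, 26, 22, 41, 120, 147, 152, 153, 152, 155, 154, 153, 151, 149, 150, 149, 149, 148, 149, 143, 159, 170, 171, 148, 96, 107, 164, 184, 186, 185, 183]
```

>>> arm_command(
  motion=[
    [0.05, 0, -0.001, 0, 0, 0, 0],
    [0.05, 0, -0.004, 0, 0, 0, 0],
    [0.05, 0, -0.009, 0, 0, 0, 0],
    [0.05, 0, -0.016, 0, 0, 0, 0],
    [0.05, 0, -0.025, 0, 0, 0, 0],
  ],
)

```text
clock: 17.1
eef_pos: [611.8, -111.8, 141.3]
eef_rot: [3.141, 0.0, -3.11]
force: [0.6, 1.9, 5.0]
width: 15.5
grasp_force: 33.7
```

>>> arm_command(
  motion=[
    [0.05, 0, -0.01, 0, 0, 0, 0],
    [0.05, 0, -0.02, 0, 0, 0, 0],
    [0.05, 0, -0.03, 0, 0, 0, 0],
    [0.05, 0, -0.04, 0, 0, 0, 0],
    [0.05, 0, -0.049, 0, 0, 0, 0],
  ],
)

```text
clock: 17.6
eef_pos: [613.3, -161.4, 141.3]
eef_rot: [3.141, 0.0, -3.111]
force: [1.4, 1.6, 5.6]
width: 15.5
grasp_force: 33.7
```

>>> arm_command(
  motion=[
    [0.05, 0, -0.008, 0, 0, 0, 0],
    [0.05, 0, -0.015, 0, 0, 0, 0],
    [0.05, 0, -0.02, 0, 0, 0, 0],
    [0.05, 0, -0.023, 0, 0, 0, 0],
    [0.05, 0, -0.024, 0, 0, 0, 0],
  ],
)

```text
clock: 18.1
eef_pos: [614.1, -185.3, 141.4]
eef_rot: [-3.141, 0.0, -3.111]
force: [1.8, 1.1, 5.5]
width: 15.6
grasp_force: 33.7
```

>>> arm_command(
  motion=[
    [0.05, 0, 0, 0, 0, 0, 0],
    [0.05, 0, 0, 0, 0, 0, 0],
    [0.05, 0, 0, 0, 0, 0, 0],
    [0.05, 0, 0, 0, 0, 0, 0],
    [0.05, 0, 0, 0, 0, 0, 0],
  ],
)

```text
clock: 18.6
eef_pos: [614.0, -184.6, 141.3]
eef_rot: [-3.141, -0.0, -3.111]
force: [1.0, -0.4, 4.3]
width: 15.6
grasp_force: 33.6
```

Run:
```python
from m import *
import pickle
t=grab('top');f=grab('wrist');s=grab('scene'); pickle.dump((t,f,s),open('p5.pkl','wb'))
cv2.imwrite('pics/p5.png',np.hstack([f['color'][:300,56:456],cv2.resize(s['color'][220:350,100:270],None,fx=2.3,fy=2.3)[:300-1].copy() if 0 else cv2.resize(s['color'][220:350,100:270],(392,300))]))
o=status.get_obs(); print(o['clock'],o['eef_pos'],o['eef_rot'],o['force'],o['width'])
```

```text
18.75 [ 614.05127056 -184.61982236  141.31260742] [-3.14153085e+00  2.03260492e-05 -3.11065103e+00] [ 1.27200656 -2.4249434   4.32051055] 15.63853879022725
```

View pics/p5.png

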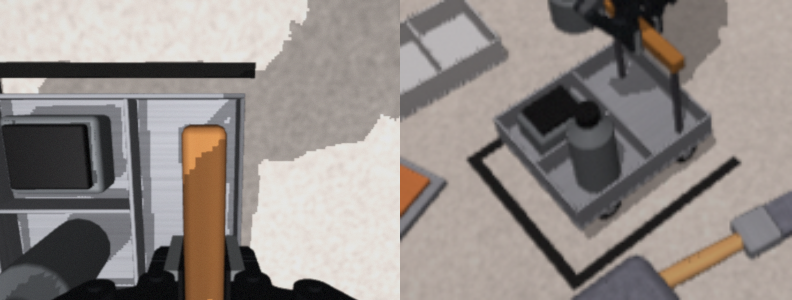

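The caddy is inside the frame with the bottle standing. The near strip's open end is at crop (255,77) and the tail wall corner at (243,96).

Run:
```python
from m import *
import pickle
t,f,s=pickle.load(open('p5.pkl','rb'))
o=np.array([614.05,-184.6]); a=np.radians(-88.23); X=np.array([np.cos(a),np.sin(a)]);Y=np.array([-X[1],X[0]])
for n,p,z in [('strip end in',(255,77),1),('strip l in',(2,77),1),('wall tail',(243,95.5),74),('wall l',(2,94.5),74)]:
    w=onz(f,p[0]+56,p[1],z)[:2]; print(n,w.round(1),((w-o)@X).round(1),((w-o)@Y).round(1))
k=170/392
for n,p,z in [('far end in',(741,161),1),('corner oL',(574,287),1),('corner oR',(469,158),1),('nose L',(576,216),74),('nose R',(497,122),74),('tail L',(711,113),74)]:
    w=onz(s,(p[0]-400)*k+100,p[1]*130/300+220,z)[:2]; print(n,w.round(1),((w-o)@X).round(1),((w-o)@Y).round(1))
```

```text
strip end in [ 523.1 -146.4] -41.0 -89.8
strip l in [ 529.3 -349.7] 162.4 -89.8
wall tail [ 540.5 -163.4] -23.5 -72.9
wall l [ 544.3 -308.9] 122.1 -73.5
far end in [ 716.2 -141.8] -39.6 103.4
corner oL [ 721.3 -358.6] 177.2 101.8
corner oR [ 522.3 -363.5] 176.0 -97.3
nose L [ 699.6 -331.5] 149.5 81.0
nose R [ 555.3 -333.5] 147.0 -63.3
tail L [ 689.2 -158.9] -23.3 75.9
```

>>> arm_command(
  motion=[
    [0.1, 0, 0, 0, 0, 0, 0],
    [0.25, 0, 0, 0, 0, 0, 0],
    [0.3, 0, 0, 0, 0, 0, 0],
    [0.4, 0, 0, 0, 0, 0, 0],
    [0.5, 0, 0, 0, 0, 0, 0],
  ],
)

```text
clock: 19.25
eef_pos: [613.7, -184.5, 141.0]
eef_rot: [3.141, -0.001, -3.111]
force: [0.5, 0.8, 0.5]
width: 42.6
grasp_force: 0.0
```

>>> arm_command(
  motion=[
    [0.65, 0, 0, 0, 0, 0, 0],
    [0.8, 0, 0, 0, 0, 0, 0],
    [0.8, 0, 0, 0, 0, 0, 0],
    [0.8, 0, 0, 0, 0, 0, 0],
    [0.8, 0, 0, 0, 0, 0, 0],
  ],
)

```text
clock: 19.75
eef_pos: [614.0, -184.6, 141.3]
eef_rot: [-3.142, -0.0, -3.111]
force: [0.3, -0.3, 0.1]
width: 68.3
grasp_force: 0.0
```

>>> arm_command(
  motion=[
    [0.8, 0, 0, -0.01, 0, 0, 0],
    [0.8, 0, 0, -0.03, 0, 0, 0],
    [0.8, 0, 0, -0.055, 0, 0, 0],
    [0.8, 0, 0, -0.085, 0, 0, 0],
    [0.8, 0, 0, -0.12, 0, 0, 0],
  ],
)

```text
clock: 20.25
eef_pos: [613.6, -184.4, 262.7]
eef_rot: [3.141, -0.001, -3.111]
force: [0.5, -0.6, -0.2]
width: 68.4
grasp_force: 0.0
```

>>> arm_command(
  motion=[
    [0.8, 0.02, 0.015, 0, 0, 0, 0],
    [0.8, 0.06, 0.045, 0, 0, 0, 0],
    [0.8, 0.1, 0.075, 0, 0, 0, 0],
    [0.8, 0.14, 0.105, 0, 0, 0, 0],
    [0.8, 0.18, 0.135, 0, 0, 0, 0],
  ],
)

```text
clock: 20.75
eef_pos: [428.3, -54.3, 261.9]
eef_rot: [-3.141, 0.001, -3.111]
force: [1.1, 1.5, 0.4]
width: 68.0
grasp_force: 0.0
```

>>> arm_command(
  motion=[
    [0.8, 0.04, 0.03, 0, 0, 0, 0],
    [0.8, 0.08, 0.06, 0, 0, 0, 0],
    [0.8, 0.11, 0.08, 0, 0, 0, 0],
    [0.8, 0.12, 0.09, 0, 0, 0, 0],
    [0.8, 0.12, 0.09, 0, 0, 0, 0],
  ],
)

```text
clock: 21.25
eef_pos: [306.7, 31.7, 262.2]
eef_rot: [-3.141, 0.002, -3.109]
force: [0.2, -0.1, 0.7]
width: 68.2
grasp_force: 0.0
```

Run:
```python
from m import *
import pickle
t=grab('top');s=grab('scene'); pickle.dump((t,s),open('p6.pkl','wb'))
cv2.imwrite('pics/p6.png',np.hstack([cv2.resize(t['color'][125:245,270:430],(400,300)),cv2.resize(s['color'][220:350,100:270],(392,300))]))
o=status.get_obs(); print(o['clock'],o['eef_pos'],o['force'])
try: print(bar(t,(270,125,355,235)))
except Exception as e: print(e)
```

```text
21.35 [308.4609264   30.71634042 261.95250772] [ 0.32337612  0.47932309 -0.58133692]
((614.0479125976562, -184.12916564941406), (117.8238754272461, 14.144831657409668), 1.6484627723693848)
```

View pics/p6.png

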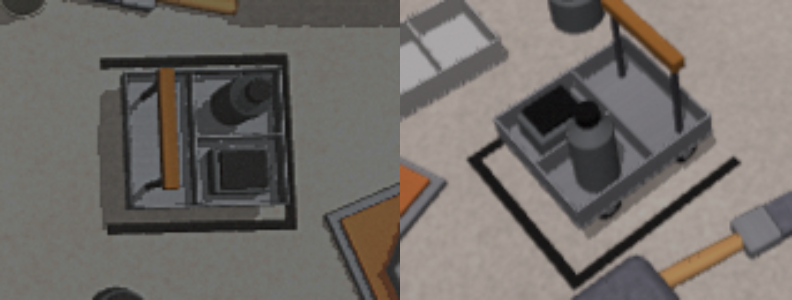

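The bar is at (165,130) in the top crop. The caddy sits square inside all three strips with the bottle upright, and the arm is clear.

Run:
```python
from m import *
print(manip.job_done())
```

```text
the job is handed in; nothing more can be done
None
```

The bottle is standing in the caddy's left front pocket, and the caddy is let go inside the frame, square to it and within about 3 mm of centre. I didn't check the castors in an image; they had about 125 mm of straight travel at the end, and they need about 60 mm to trail. The job is handed in at about 21 s of the 66 s allowed.

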